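Clamp pendant blanks in a wedge-locked drilling jig

TASK

Get the drilling jig ready on the jewellery stall: slide the thumb wedge back and draw the clamping bar right back, then stand every pendant blank that is there, foot down and fully home, in a pocket of its own (any pocket). Last, slide the thumb wedge in along the bar's ramp until the bar is jammed tight against the blanks, leave it holding by itself, and do not disturb the jar, the bangle or the screwdriver.

Things in the scene. Friction and masses are not known exactly. Their poses are not given: they have to be found in the camera images.
- jig: wooden drilling jig fixed to the table, a board 140 (x: -66 to +74) x 280 (y) x 30 mm high. Origin on the table under it; its x points roughly away from the robot, z up. On its top from -x to +x: a back rail along y (55 mm high, face at x = -50 mm, its lip reaching 8 mm over the wedge), the wedge, the metal bar, four pockets in a row along y, and a fence along y (44 mm high) whose face continues the pockets' +x walls upwards
- bar (a joint): slide of the clamping bar (m, along the jig's +x): 0 = right back at its stop, pockets clear by 5 mm; about 0.008 = tight on blanks pressed to the fence; 0.014 = end of travel, over the empty pockets. Stays where left (1.5 N friction). Top 44 mm above the table, front straight along y, back a 1:6 ramp on which the wedge bears. Starts over the pockets
- wedge_nose (a point): centre of the top edge of the wedge's thin end (12 mm thick there, 29 mm at the thick end), 20 mm above its underside; the thin end points along the jig's +y, the tab's centre is 75 mm behind it. Axes as the jig's
- bar_post (a point): the bar's upright steel post for moving it, 12 (x) x 14 (y) mm, standing from 44 to 84 mm above the table near the bar's +y end (at jig y = +120 mm); the point is on its axis, 66 mm above the table; moves with the bar
- wedge_tab (a point): on the axis of the thumb tab, 80 mm above the table; tab 14 x 14 mm, from 50 to 96 mm above the table, on the loose dark wood wedge (100 mm long, 20 high, 60 g) between rail and bar. Slid along the jig's +y it pushes the bar 1 mm per 6 mm; it jams with the tab near jig y = -15 mm under a push of 12 to 20 N, and holds by friction. The bar can go right back with the tab below y = -65 mm; end stop at -103
- blank0_mid (a point): pendant blank, 64 mm tall (absent in some runs): a rectangular aluminium holding foot 44 (own x) x 36 (own y) x 28 mm high, on it a pale wood head 26 (x) x 20 (y) mm with a rounded top and a white inlay dot on the two y faces; stands upright on the table at the start. The point is its centre, 32 mm above its underside; z is up its length. 150 g
- blank1_mid (a point): pendant blank, 64 mm tall (absent in some runs): a rectangular aluminium holding foot 44 (own x) x 36 (own y) x 28 mm high, on it a pale wood head 26 (x) x 20 (y) mm with a rounded top and a white inlay dot on the two y faces; stands upright on the table at the start. The point is its centre, 32 mm above its underside; z is up its length. 150 g
- blank2_mid (a point): pendant blank, 64 mm tall (absent in some runs): a rectangular aluminium holding foot 44 (own x) x 36 (own y) x 28 mm high, on it a pale wood head 26 (x) x 20 (y) mm with a rounded top and a white inlay dot on the two y faces; stands upright on the table at the start. The point is its centre, 32 mm above its underside; z is up its length. 150 g
- blank3_mid (a point): pendant blank, 64 mm tall (absent in some runs): a rectangular aluminium holding foot 44 (own x) x 36 (own y) x 28 mm high, on it a pale wood head 26 (x) x 20 (y) mm with a rounded top and a white inlay dot on the two y faces; stands upright on the table at the start. The point is its centre, 32 mm above its underside; z is up its length. 150 g
- pocket0 (a point): pocket of the jig, number 1 of 4 counted from the jig's -y end: the centre of its mouth (30 mm above the table), 47 mm along the jig's x by 39 mm along its y, 18 mm deep, so 1.5 mm play each way round a foot; axes as the jig's
- pocket1 (a point): pocket of the jig, number 2 of 4 counted from the jig's -y end: the centre of its mouth (30 mm above the table), 47 mm along the jig's x by 39 mm along its y, 18 mm deep, so 1.5 mm play each way round a foot; axes as the jig's
- pocket2 (a point): pocket of the jig, number 3 of 4 counted from the jig's -y end: the centre of its mouth (30 mm above the table), 47 mm along the jig's x by 39 mm along its y, 18 mm deep, so 1.5 mm play each way round a foot; axes as the jig's
- pocket3 (a point): pocket of the jig, number 4 of 4 counted from the jig's -y end: the centre of its mouth (30 mm above the table), 47 mm along the jig's x by 39 mm along its y, 18 mm deep, so 1.5 mm play each way round a foot; axes as the jig's
- jar: bystander: amber lidded jar, 52 mm across, 75 mm high; origin at the centre of its underside
- bangle: bystander: brass bangle lying flat, 72 mm across, 12 mm high; origin at the centre of its underside
- driver: bystander: screwdriver, 150 mm long, lying on the table; origin under its middle
Not all that is in view belongs to the job. What is meant by the part that bears wedge_nose is not green, and is the larger of those in its own colour.

How it is judged:
On the way, in this order (a step that is already met when the one before it is completed fails the run):
1. the wedge is slid back and the bar drawn right back (within 3 mm of its stop) (value of joint bar below 0.003 m), for 0.2 s.
2. every blank stands fully home in a pocket ((horizontal distance between blank0_mid and pocket0 below 0.006 m or horizontal distance between blank0_mid and pocket1 below 0.006 m or horizontal distance between blank0_mid and pocket2 below 0.006 m or horizontal distance between blank0_mid and pocket3 below 0.006 m) and z of each of blank0_mid, blank1_mid, blank2_mid, blank3_mid in the frame of jig below 0.048 m and angle between each of blank0_mid, blank1_mid, blank2_mid, blank3_mid's own z axis and vertical below 0.12 rad and (horizontal distance between blank1_mid and pocket0 below 0.006 m or horizontal distance between blank1_mid and pocket1 below 0.006 m or horizontal distance between blank1_mid and pocket2 below 0.006 m or horizontal distance between blank1_mid and pocket3 below 0.006 m) and (horizontal distance between blank2_mid and pocket0 below 0.006 m or horizontal distance between blank2_mid and pocket1 below 0.006 m or horizontal distance between blank2_mid and pocket2 below 0.006 m or horizontal distance between blank2_mid and pocket3 below 0.006 m) and (horizontal distance between blank3_mid and pocket0 below 0.006 m or horizontal distance between blank3_mid and pocket1 below 0.006 m or horizontal distance between blank3_mid and pocket2 below 0.006 m or horizontal distance between blank3_mid and pocket3 below 0.006 m)), for 0.2 s.
At the end, for the whole second after the job is handed in: every blank present stands upright (within 0.12 rad) in a pocket, within 6 mm of its centre in plan and 4 mm of fully home; the bar is at 0.007 to 0.0105, so the blanks are within 1 mm of the fence, and the wedge tab rests above jig y = -18 mm, so the bar has at most 0.5 mm of slack (all of step 2 and value of joint bar between 0.007 and 0.0105 m and velocity of joint bar below 0.002 m/s and y of wedge_tab in the frame of jig above -0.018 m and linear speed of each of blank0, blank1, blank2, blank3 below 0.01 m/s); the robot touches nothing.
It fails at once if a bystander (jar, bangle, screwdriver) is moved more than 30 mm (distance of any of jar, bangle, driver from where it was at the start of the episode above 0.03 m).
Of blank0, blank1, blank2, blank3 only 3 to 4 are there at a start; the rules pass over those that are not, and their reading is None.
At some moment in a run one of blank0, blank1, blank2, blank3 may be knocked a few centimetres aside while the robot is not near it.
Once in a run the grip may slacken for a moment while it holds something.
It also fails if it takes over 192 s, if anything falls off the work surface, if the arm or the gripper's body presses on something with over 40 N, if the wrist force passes 120 N, or if a joint passes its speed limit or range.

ROBOT

A 6-joint arm with a two-finger parallel gripper is mounted at the origin on the work surface. World frame = base frame: x ahead of the robot, y to its left, z up, the work surface at z = 0. Lengths are in m, angles in rad, forces in N, time in s.
With the tool pointing down it reaches from about 0.35 to 0.975 m from the base axis. Payload 4.9 kg.
Tool frame: the origin (TCP) lies on the mounting face of the last link; the fingertips stand 173 mm ahead of it and the grasp point (between the pads) lies 155 mm ahead of it; z points along the fingers, y is the line along which they close (so a half turn about z gives the same grasp; the last joint's range is limited). The gripper opens to 85 mm and grips with 20 to 120 N. Pads are 22 mm wide; open, the fingers measure 114 mm over their backs; the gripper's body (76 mm by 85 mm) begins 54 mm behind the grasp point. The pads swing forward as they close: fully open they stand 13 mm farther back than shut.
Start: joints at [-1.296, 0.053, 1.613, -0, 1.476, -0.119], TCP at [0.24, -0.577, 0.405] pointing down, gripper open.
Joint ranges: [-3.01, 3.01], [-1.01, 2.22], [0.06, 2.58], [-1.02, 4.17], [0.09, 2.62], [-3.14, 3.14]. Speed limits (rad/s): [2.57, 2.57, 3.14, 3.14, 3.14, 3.14].

INTERFACE

Orientations are given as a rotation vector (axis times angle).
In Python, from station import monitor, eyes, finish_job gives the robot as it stands. The module is installed in compiled form; this text tells all that it offers.
- The arm moves only by the tool step_arm, never from a script. Its argument "commands" is a list of rows, each a list of 3 entries, a list of its own where there are three numbers: the opening in per cent of the stroke, from 0 (shut) to 100 (fully open), then the shift along the tool's x, y, z in mm, then the turn about the tool's z in degrees. In form: [[hand, [x, y, z], yaw], ...]. A call has 1 to 12 rows; each row is the pose to reach, as a shift and turn from the pose commanded when the call began, along the tool's axes at that moment; what a row does not reach only later rows make up. A row lasts 1/8 s, in which the tool goes at most 62.5 mm and 10.7 degrees, less where a joint would pass 70% of its speed; a pose out of reach is approached as far as the arm can. A call with a gripper value outside its range is refused whole. The fingers move at their own pace and stop on an object; "squeeze" is the grip in N (left out, the last holds). Time passes only in rows, so rows that repeat a pose let the fingers close. It gives the time, the measured TCP pose, the force, the opening and the grip force at its end, in the units of the state.
- monitor.get_obs(): the state, without advancing time (a new reading comes with each control period).
- eyes.get_image(name): name is "scene" or "top" or "wrist"; returns the picture (400x640x3 uint8, red, green, blue); there is no depth.
- eyes.camera_info(name): a dict with "camera_matrix" (3x3 intrinsics, pixels), "k1" (the pictures are not rectified: a ray, as slopes to the right and down, at radius r is drawn at 1 + k1 r^2 times it, then the intrinsics apply), "extrinsics" (4x4, takes a point from camera to world coordinates). Camera axes: x right, y down, z forward; pixel columns grow to the right and rows downward; lengths in m; the calibration is good to about 2 mm. A picture is of the moment at which its call begins: read the wrist's pose just before it. camera_info takes no time and is no camera call; for the wrist camera it gives the pose at the moment of the call.
- finish_job(): hands the job in; it is judged then, once.
The state is a dict: "t": time; "q": joint angles; "dq": joint speeds; "effort": joint torques, N m; "tool_pos": TCP position; "tool_rot": TCP orientation; "contact_force": force on the tool from outside, world axes, zero at the start; "wrist_torque": the same for the moment, N m; "opening": finger opening in m; "grip_force": force on a finger pad.
Only numpy, scipy, OpenCV 4.12 (cv2) and the standard library are available. Lean on these libraries where they do the work, as an engineer would, in place of code of your own. Each camera call takes 0.05 s, during which the arm holds its last target. There are 200 camera calls.

## Working session

There is one attempt and no reset: what is moved stays moved. The work goes in short steps, Python scripts to look and compute and a tool call to move; the robot and the scene stay as the last step left them, time stands still between calls to the robot, and variables do not carry over. Pictures are saved under pics/ and viewed, at most 14 in all, crops included, and the job is handed in when it is done.

Besides the shell and the picture viewer there is one more tool, called after "Call:" by a JSON object that holds its "fn" and its "kwargs". step_arm: Moves the arm, as the interface text tells. Its arguments: {"type":"object","properties":{"commands":{"type":"array"},"squeeze":{"type":"number"}},"required":["commands"]}

```bash
mkdir -p pics; cat > h.py <<'E'
import numpy as np, cv2
from scipy.spatial.transform import Rotation as R
from station import monitor, eyes, finish_job
def snap(cam,fn):
    info=eyes.camera_info(cam); im=eyes.get_image(cam)
    cv2.imwrite('pics/'+fn+'.png',im[:,:,::-1]); np.savez('pics/'+fn+'.npz',K=info['camera_matrix'],k=info['k1'],E=info['extrinsics'],im=im); return im
def ray(fn,u,v):
    d=np.load('pics/'+fn+'.npz'); K=d['K'];k=float(d['k'])
    x,y=(u-K[0,2])/K[0,0],(v-K[1,2])/K[1,1]; a,b=x,y
    for _ in range(30):
        s=1+k*(a*a+b*b); a,b=x/s,y/s
    E=d['E']; return E[:3,3],E[:3,:3]@np.array([a,b,1])
def pt(fn,u,v,z):
    o,d=ray(fn,u,v); return o+d*(z-o[2])/d[2]
def proj(fn,P):
    d=np.load('pics/'+fn+'.npz');E=d['E'];K=d['K'];k=float(d['k'])
    c=(np.atleast_2d(P)-E[:3,3])@E[:3,:3]; a=c[:,:2]/c[:,2:]; a=a*(1+k*(a**2).sum(1,keepdims=True))
    return a*[K[0,0],K[1,1]]+[K[0,2],K[1,2]]
def tool():
    o=monitor.get_obs(); return np.array(o['tool_pos']),R.from_rotvec(o['tool_rot']).as_matrix(),o
E
python3 - <<'E'
from h import *
for c in('scene','top','wrist'): 
    snap(c,c+'0'); i=eyes.camera_info(c); print(c,np.round(i['extrinsics'],3).tolist(),np.round(i['camera_matrix'],1).tolist(),i['k1'])
p,r,o=tool(); print(np.round(r,3),o['t'],o['opening'])
E
```

```text
scene [[-0.882, 0.37, -0.29, 0.817], [0.47, 0.69, -0.55, 0.529], [-0.003, -0.621, -0.783, 0.814], [0.0, 0.0, 0.0, 1.0]] [[486.2, 0.0, 323.5], [0.0, 486.2, 201.2], [0.0, 0.0, 1.0]] 0.031650730271422255
top [[0.009, -0.996, 0.093, 0.453], [-1.0, -0.007, 0.024, -0.005], [-0.023, -0.093, -0.995, 1.134], [0.0, 0.0, 0.0, 1.0]] [[433.4, 0.0, 315.4], [0.0, 433.4, 209.5], [0.0, 0.0, 1.0]] 0.022187035346777115
wrist [[0.385, -0.874, -0.298, 0.317], [-0.923, -0.364, -0.123, -0.544], [-0.001, 0.322, -0.947, 0.373], [0.0, 0.0, 0.0, 1.0]] [[313.8, 0.0, 324.2], [0.0, 313.8, 202.2], [0.0, 0.0, 1.0]] -0.00041428809745464425
[[ 0.923  0.384 -0.   ]
 [ 0.384 -0.923  0.002]
 [ 0.    -0.002 -1.   ]] 0.15 0.08555774492938076
```

View pics/top0.png

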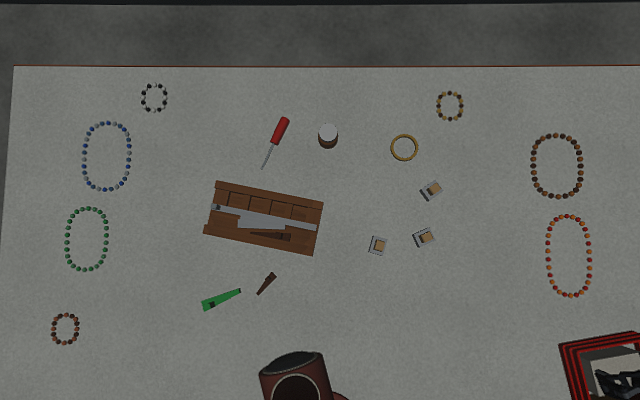

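View pics/scene0.png

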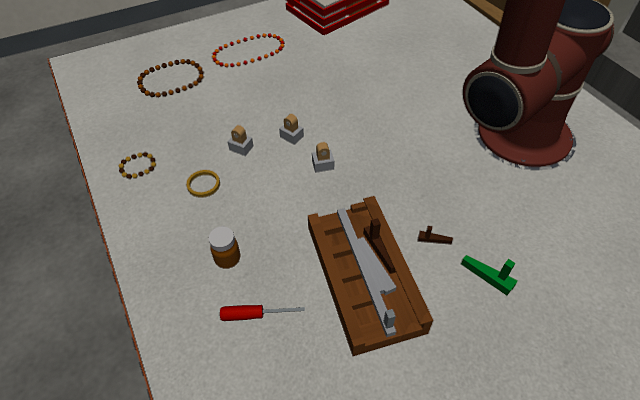

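The pictures show three blanks at top px (431,190), (378,245) and (424,237), the jig around (263,218), and the wedge inside it. The green wedge and the small loose brown one are decoys. Next I'll enlarge the jig and the blanks.

```bash
python3 - <<'E'
from h import *
im=cv2.imread('pics/top0.png')[170:265,195:335]
im=cv2.convertScaleAbs(cv2.resize(im,None,fx=5.7,fy=5.7,interpolation=cv2.INTER_CUBIC),alpha=2)
cv2.imwrite('pics/c1.png',im); print(im.shape)
for u,v in((431,190),(378,245),(424,237)): print(pt('top0',u,v,.03))
E
```

```text
(542, 798, 3)
[ 0.60863178 -0.27274515  0.03      ]
[ 0.46751926 -0.137603    0.03      ]
[ 0.488788  -0.2533683  0.03     ]
```

View pics/c1.png

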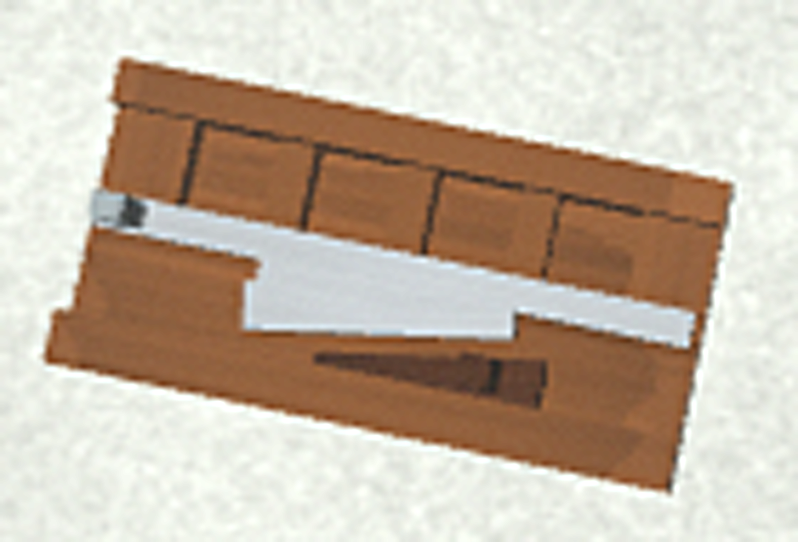

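```bash
cat >> h.py <<'E'
def fit(obs):  # obs: (fn,u,v,jig xyz) -> x,y,yaw
    from scipy.optimize import least_squares
    def f(p):
        c,s=np.cos(p[2]),np.sin(p[2]); o=[]
        for fn,u,v,(x,y,z) in obs:
            o.append(proj(fn,[p[0]+c*x-s*y,p[1]+s*x+c*y,z])[0]-[u,v])
        return np.ravel(o)
    r=least_squares(f,[.5,.1,-.2]); return r.x,np.round(r.fun.reshape(-1,2),1)
def J(j,x,y,z=0):
    c,s=np.cos(j[2]),np.sin(j[2]); return np.array([j[0]+c*x-s*y,j[1]+s*x+c*y,z])
def Ji(j,p):
    c,s=np.cos(j[2]),np.sin(j[2]); a,b=p[0]-j[0],p[1]-j[1]; return np.array([c*a+s*b,-s*a+c*b,p[2]])
E
python3 - <<'E'
from h import *
C=lambda u,v:((u+.5)/5.7+195-.5,(v+.5)/5.7+170-.5)
obs=[('top0',*C(u,v),P) for u,v,P in(((122,58),0,0),) for _ in()] if 0 else []
for (u,v),P in(((122,58),(.074,.14,.044)),((735,183),(.074,-.14,.044)),((48,362),(-.066,.14,.055)),((672,490),(-.066,-.14,.055))): obs.append(('top0',*C(u,v),P))
j,r=fit(obs); print(j,np.degrees(j[2]),r)
print('tab',Ji(j,pt('top0',*C(523,385),.096)),'post',Ji(j,pt('top0',*C(105,205),.084)),'nose',Ji(j,pt('top0',*C(316,358),.05)))
for u,v in((200,125),(318,148),(440,173),(560,197)): print(Ji(j,pt('top0',*C(u,v),.03)))
E
```

```text
[ 0.53048872  0.15212806 -0.19260787] -11.035618263466803 [[ 0.2 -0.1]
 [ 0.1 -0.4]
 [-0.3  0.2]
 [-0.1  0.3]]
tab [-0.03411266 -0.07092732  0.096     ] post [0.00564389 0.12219997 0.084     ] nose [-0.04020206  0.02523752  0.05      ]
[0.05232567 0.1029762  0.03      ]
[0.05268135 0.04826664 0.03      ]
[ 0.05250613 -0.00824106  0.03      ]
[ 0.05259558 -0.0635737   0.03      ]
```

```bash
cat >> h.py <<'E'
j0=np.array([.5305,.1521,-.1926])
def go(P,yaw,base=None): # TCP target world, tool x heading (rad) -> shift mm, turn deg, in present tool axes
    p,r,o=tool(); d=r.T@(np.array(P)-p)*1000
    h=np.arctan2(r[1,0],r[0,0]); dy=-np.degrees((yaw-h+np.pi/2)%np.pi-np.pi/2)
    print('shift',np.round(d,1),'turn',round(dy,2),'q6',round(o['q'][5],2),'t',round(o['t'],2),'open',round(o['opening'],4))
E
python3 -c "
from h import *
go(J(j0,.03,0,.34),j0[2])"
```

```text
shift [ 573.2 -545.    64.7] turn 33.6 q6 -0.12 t 0.15 open 0.0856
```

Call:
{"fn": "step_arm", "kwargs": {"commands": [[40, [573, -545, 65], 33.6], [40, [573, -545, 65], 33.6], [40, [573, -545, 65], 33.6], [40, [573, -545, 65], 33.6], [40, [573, -545, 65], 33.6], [40, [573, -545, 65], 33.6], [40, [573, -545, 65], 33.6], [40, [573, -545, 65], 33.6], [40, [573, -545, 65], 33.6], [40, [573, -545, 65], 33.6], [40, [573, -545, 65], 33.6], [40, [573, -545, 65], 33.6]], "squeeze": 30}}

```text
t: 1.65
tool_pos: [0.5423, 0.1076, 0.3431]
tool_rot: [3.127, -0.302, 0.0]
contact_force: [0.3, -0.4, 0.9]
opening: 0.0339
grip_force: 0.0
```

Call:
{"fn": "step_arm", "kwargs": {"commands": [[40, [0, 0, 0], 0], [40, [0, 0, 0], 0], [40, [0, 0, 0], 0], [40, [0, 0, 0], 0]]}}

```text
t: 2.15
tool_pos: [0.5417, 0.1043, 0.3436]
tool_rot: [-3.127, 0.305, -0.001]
contact_force: [0.7, 0.0, -0.4]
opening: 0.0339
grip_force: 0.0
```

```bash
python3 -c "
from h import *
snap('wrist','w1')
go(J(j0,.03,0,.34),j0[2])"
```

```text
shift [  9.7 -44.6   3.7] turn -0.11 q6 1.82 t 2.2 open 0.0343
```

View pics/w1.png

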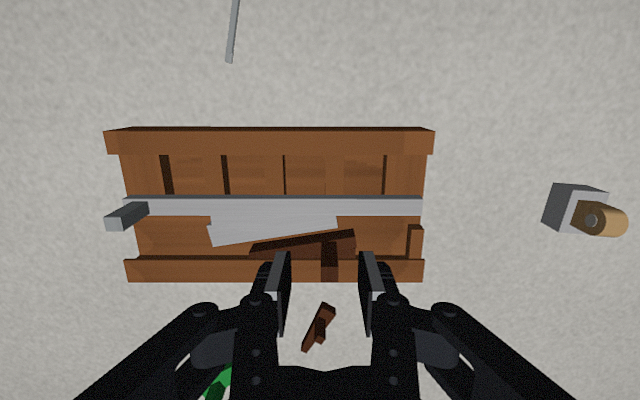

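```bash
python3 - <<'E'
from h import *
n='w1'
obs=[(n,105,131,(.074,.14,.044)),(n,433,128,(.074,-.14,.044)),(n,127,282,(-.066,.14,.055)),(n,424,281,(-.066,-.14,.055))]
j,r=fit(obs); print(j,r)
for jj in(j0,j):
  print('nose',Ji(jj,pt(n,251,247,.05))[:2],'tabtop?',Ji(jj,pt(n,329,278,.096))[:2],'tabbase',Ji(jj,pt(n,329,243,.05))[:2],'post top',[Ji(jj,pt(n,u,v,.084))[:2].round(4) for u,v in((107,217),(108,229),(124,229))])
  print([Ji(jj,pt(n,u,v,.03))[:2].round(4) for u,v in((161,154),(222,154),(283,154),(383,154),(225,194),(314,163))], Ji(jj,pt(n,115,154,.044)),'bar front',Ji(jj,pt(n,270,196,.044)))
i=cv2.imread('pics/w1.png')[110:300,90:450]
cv2.imwrite('pics/c2.png',cv2.convertScaleAbs(cv2.resize(i,None,fx=2.2,fy=2.2,interpolation=cv2.INTER_CUBIC),alpha=1.6))
E
```

```text
[ 0.53372987  0.15410921 -0.18766876] [[-3.3 -0.2]
 [ 2.5  0.7]
 [ 1.5  0.4]
 [-0.6 -0.2]]
nose [-0.02926169  0.0243301 ] tabtop? [-0.03335796 -0.04747448] tabbase [-0.02524401 -0.04812843] post top [array([0.0142, 0.1262]), array([0.0039, 0.1277]), array([0.0039, 0.115 ])]
[array([0.054 , 0.1038]), array([0.054 , 0.0486]), array([ 0.0539, -0.0065]), array([ 0.0538, -0.097 ]), array([0.0161, 0.0498]), array([ 0.0456, -0.0345])] [0.05654868 0.13600885 0.044     ] bar front [0.01852271 0.00494644 0.044     ]
nose [-0.03193966  0.02189758] tabtop? [-0.03638996 -0.04988593] tabbase [-0.02827933 -0.05057989] post top [array([0.012 , 0.1235]), array([0.0018, 0.1251]), array([0.0017, 0.1124])]
[array([0.0517, 0.1009]), array([0.0514, 0.0458]), array([ 0.0511, -0.0094]), array([ 0.0505, -0.0998]), array([0.0135, 0.0471]), array([ 0.0427, -0.0373])] [0.05442038 0.13315181 0.044     ] bar front [0.01574858 0.00227852 0.044     ]
```

View pics/c2.png

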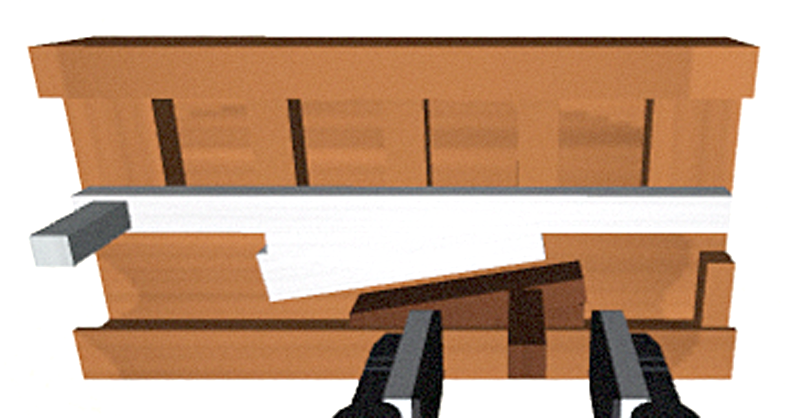

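```bash
python3 -c "
from h import *
go(J(j0,-.034,-.048,.237),j0[2])"
```

```text
shift [-54.3   3.5 106.6] turn -0.11 q6 1.82 t 2.2 open 0.0343
```

Call:
{"fn": "step_arm", "kwargs": {"commands": [[40, [-54, 3.5, 0], 0], [40, [-54, 3.5, 50], 0], [40, [-54, 3.5, 106.5], 0], [40, [-54, 3.5, 106.5], 0], [40, [-54, 3.5, 106.5], 0], [0, [-54, 3.5, 106.5], 0], [0, [-54, 3.5, 106.5], 0], [0, [-54, 3.5, 106.5], 0], [0, [-54, 3.5, 106.5], 0]], "squeeze": 25}}

```text
t: 3.32
tool_pos: [0.4898, 0.1125, 0.2399]
tool_rot: [-3.126, 0.302, -0.009]
contact_force: [0.7, -1.4, 6.7]
opening: 0.0139
grip_force: 25.4
```

```bash
python3 -c "
from h import *
p,r,o=tool(); print(Ji(j0,p),o['opening'],o['grip_force'],o['contact_force'])"
```

```text
[-0.03238908 -0.04669119  0.23994072] 0.013854773892106544 25.38511097431183 [ 0.73035656 -1.37755803  6.65361452]
```

Call:
{"fn": "step_arm", "kwargs": {"commands": [[0, [0, 0, -2], 0], [0, [0, 8, -2], 0], [0, [0, 16, -2], 0], [0, [0, 24, -2], 0], [0, [0, 32, -2], 0], [0, [0, 40, -2], 0], [0, [0, 46, -2], 0], [0, [0, 46, -2], 0], [0, [0, 46, -2], 0]]}}

```text
t: 4.45
tool_pos: [0.4801, 0.0665, 0.24]
tool_rot: [3.126, -0.303, 0.004]
contact_force: [2.9, 0.3, 5.4]
opening: 0.0133
grip_force: 25.3
```

```bash
python3 -c "
from h import *
p,r,o=tool(); print(Ji(j0,p),o['opening'],o['grip_force'],o['contact_force'])
go(J(j0,.009,.1225,.237),j0[2])"
```

```text
[-0.03310983 -0.09363307  0.23995174] 0.013298734426096047 25.310551822185516 [2.89667529 0.25257539 5.38114828]
shift [  42.  -216.2    3. ] turn -0.03 q6 1.75 t 4.45 open 0.0133
```

Call:
{"fn": "step_arm", "kwargs": {"commands": [[35, [0, 0, 0], 0], [35, [0, 0, 0], 0], [35, [0, 0, -60], 0], [35, [42, -60, -60], 0], [35, [42, -120, -60], 0], [35, [42, -180, -60], 0], [35, [42, -216, -60], 0], [35, [42, -216, -60], 0], [35, [42, -216, -30], 0], [35, [42, -216, 12], 0], [35, [42, -216, 12], 0], [35, [42, -216, 12], 0]]}}

```text
t: 5.95
tool_pos: [0.5623, 0.2706, 0.2277]
tool_rot: [3.127, -0.303, 0.001]
contact_force: [-0.1, -0.0, 0.2]
opening: 0.0296
grip_force: 0.0
```

Call:
{"fn": "step_arm", "kwargs": {"commands": [[0, [0, 0, 0], 0], [0, [0, 0, 0], 0], [0, [0, 0, 0], 0], [0, [0, 0, 0], 0], [0, [0, 0, 0], 0]]}}

```text
t: 6.58
tool_pos: [0.5629, 0.2705, 0.2293]
tool_rot: [3.126, -0.302, 0.004]
contact_force: [-0.5, -5.1, 3.0]
opening: 0.0135
grip_force: 27.9
```

```bash
python3 -c "
from h import *
p,r,o=tool(); print(Ji(j0,p),o['opening'],o['grip_force'],o['contact_force'])"
```

```text
[0.00908994 0.12242844 0.22931898] 0.013477404196529586 27.890403270721436 [-0.5328558  -5.06205723  3.01738654]
```

Call:
{"fn": "step_arm", "kwargs": {"commands": [[0, [-3, 0, 0], 0], [0, [-6, 0, 0], 0], [0, [-9, 0, 0], 0], [0, [-12, 0, 0], 0], [0, [-14, 0, 0], 0], [0, [-14, 0, 0], 0], [0, [-14, 0, 0], 0]]}}

```text
t: 7.45
tool_pos: [0.5502, 0.2729, 0.2294]
tool_rot: [3.126, -0.302, 0.012]
contact_force: [6.1, -6.0, -1.2]
opening: 0.0136
grip_force: 27.3
```

```bash
python3 -c "
from h import *
p,r,o=tool(); print(Ji(j0,p),o['opening'],o['grip_force'],r.T@np.array(o['contact_force']))"
```

```text
[-0.00380922  0.1223263   0.22937331] 0.01355300113860166 27.282510995864868 [7.09761963 4.69007292 1.26249633]
```

Call:
{"fn": "step_arm", "kwargs": {"commands": [[0, [-2, 1, 0], 0], [0, [-2, 1, 0], 0], [0, [-2, 1, 0], 0]]}}

```text
t: 7.82
tool_pos: [0.5492, 0.2725, 0.2295]
tool_rot: [-3.125, 0.303, -0.02]
contact_force: [13.3, -2.8, -7.5]
opening: 0.0133
grip_force: 26.5
```

```bash
python3 -c "
from h import *
p,r,o=tool(); print(Ji(j0,p),o['opening'],o['grip_force'],r.T@np.array(o['contact_force']))"
```

```text
[-0.00473738  0.12178608  0.22946762] 0.013339060814613349 26.50689661502838 [13.47207493  0.17466005  7.67941809]
```

Call:
{"fn": "step_arm", "kwargs": {"commands": [[35, [0, 0, 0], 0], [35, [0, 0, 0], 0], [35, [0, 0, -60], 0], [35, [-10, 60, -90], 0], [35, [-20, 120, -90], 0], [35, [-20, 120, -90], 0], [35, [-20, 120, -90], 0], [35, [-20, 120, -90], 0]]}}

```text
t: 8.82
tool_pos: [0.5038, 0.1602, 0.317]
tool_rot: [-3.127, 0.3, -0.0]
contact_force: [-0.5, 0.0, -0.3]
opening: 0.0292
grip_force: 0.0
```

```bash
python3 -c "
from h import *
snap('wrist','w2');snap('top','t2')
p,r,o=tool();print(Ji(j0,p),o['contact_force'],o['t'])
i=cv2.imread('pics/w2.png')
cv2.imwrite('pics/c3.png',cv2.convertScaleAbs(cv2.resize(i[80:340,110:510],None,fx=2,fy=2,interpolation=cv2.INTER_CUBIC),alpha=1.7))
"
```

```text
[-0.02778496  0.00289684  0.31675752] [-0.72312985 -0.69791066  0.25662517] 8.925
```

View pics/c3.png

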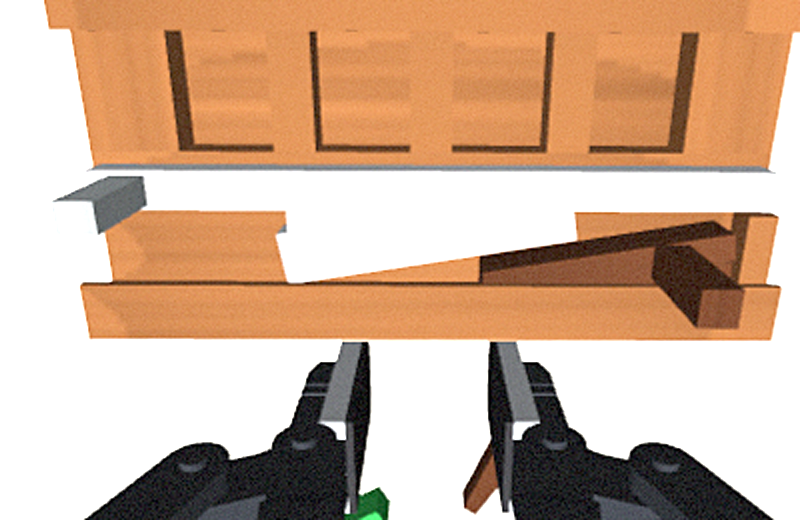

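```bash
python3 - <<'E'
from h import *
n='w2';C=lambda u,v:((u+.5)/2+110-.5,(v+.5)/2+80-.5)
for u,v in((181,152),(316,152),(547,152),(684,152)): print('mouth',Ji(j0,pt(n,*C(u,v),.03)).round(4))
for u,v in((50,29),(420,29),(790,29)): print('fence',Ji(j0,pt(n,*C(u,v),.044)).round(4))
for u,v in((90,338),(772,338),(81,285),(779,287)): print('rail',Ji(j0,pt(n,*C(u,v),.055)).round(4))
for u,v in((54,200),(96,200)):print('post',Ji(j0,pt(n,*C(u,v),.084)).round(4))
E
python3 - <<'E'
import cv2
i=cv2.imread('pics/t2.png')[165:270,355:455]
cv2.imwrite('pics/c4.png',cv2.resize(i,None,fx=5.5,fy=5.5,interpolation=cv2.INTER_CUBIC))
E
```

```text
mouth [0.0089 0.1057 0.03  ]
mouth [0.009  0.0503 0.03  ]
mouth [ 0.0092 -0.0444  0.03  ]
mouth [ 0.0093 -0.1006  0.03  ]
fence [0.0565 0.1423 0.044 ]
fence [0.0567 0.0073 0.044 ]
fence [ 0.057  -0.1276  0.044 ]
rail [-0.0632  0.1426  0.055 ]
rail [-0.0626 -0.1366  0.055 ]
rail [-0.0398  0.1422  0.055 ]
rail [-0.0401 -0.1354  0.055 ]
post [0.0027 0.1284 0.084 ]
post [0.0027 0.1145 0.084 ]
```

View pics/c4.png

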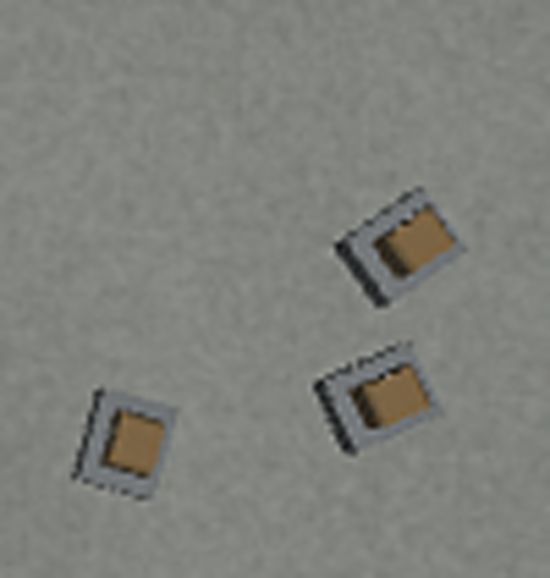

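```bash
python3 - <<'E'
from h import *
C=lambda u,v:((u+.5)/5.5+355-.5,(v+.5)/5.5+165-.5)
for n,q in dict(A=[(420,188),(465,250),(390,300),(345,240)],C=[(105,392),(178,410),(150,500),(80,480)],B=[(332,380),(407,345),(440,410),(355,450)]).items():
    P=[pt('t2',*C(*x),.028) for x in q]; c=np.mean(P,0); L=[np.linalg.norm(P[i]-P[i-1]) for i in range(4)]; 
    e=[P[i]-P[(i+3)%4] for i in range(4)]; print(n,c.round(4),np.round(L,3),[round(np.degrees(np.arctan2(v[1],v[0])),1) for v in e])
    if n=='C': go([c[0],c[1],.3],np.radians(-17))
E
```

```text
A [ 0.56   -0.2655  0.028 ] [0.043 0.035 0.042 0.034] [np.float64(-54.9), np.float64(-144.9), np.float64(124.0), np.float64(36.2)]
C [ 0.4661 -0.1376  0.028 ] [0.042 0.034 0.043 0.033] [np.float64(-16.0), np.float64(-103.4), np.float64(162.5), np.float64(74.6)]
shift [ 19.6 299.6  16.7] turn 6.04 q6 1.93 t 8.93 open 0.0298
B [ 0.4898 -0.2546  0.028 ] [0.034 0.038 0.033 0.043] [np.float64(17.5), np.float64(-64.5), np.float64(-153.9), np.float64(115.6)]
```

Call:
{"fn": "step_arm", "kwargs": {"commands": [[48, [4, 62, 0], 2], [48, [8, 124, 0], 4], [48, [12, 186, 0], 5.5], [48, [16, 248, 10], 5.5], [48, [19.5, 299.5, 16], 5.5], [48, [19.5, 299.5, 60], 5.5], [48, [19.5, 299.5, 106], 5.5], [48, [19.5, 299.5, 106], 5.5], [48, [19.5, 299.5, 106], 5.5], [0, [19.5, 299.5, 106], 5.5], [0, [19.5, 299.5, 106], 5.5], [0, [19.5, 299.5, 106], 5.5]], "squeeze": 40}}

```text
t: 10.42
tool_pos: [0.4665, -0.1386, 0.2133]
tool_rot: [3.108, -0.451, 0.007]
contact_force: [-1.4, 1.8, 6.5]
opening: 0.019
grip_force: 43.5
```

Call:
{"fn": "step_arm", "kwargs": {"commands": [[0, [0, 0, 0], 0], [0, [0, 0, 0], 0], [0, [0, 0, 0], 0]]}}

```text
t: 10.8
tool_pos: [0.4665, -0.1387, 0.2133]
tool_rot: [3.108, -0.452, 0.007]
contact_force: [0.9, 1.6, 6.9]
opening: 0.0187
grip_force: 43.5
```

```bash
python3 -c "
from h import *
p,r,o=tool();print(p,o['contact_force'],o['opening'],o['grip_force'],o['t'])
snap('wrist','w3')
i=cv2.imread('pics/w3.png');cv2.imwrite('pics/c5.png',i[100:400,160:480])
go(J(j0,.033,-.0815,.27),j0[2])
"
```

```text
[ 0.46648458 -0.13867355  0.21330361] [0.93708629 1.61263257 6.90745361] 0.01873621715910195 43.476238176226616 10.8
shift [  19.6 -219.   -56.7] turn -5.49 q6 1.42 t 10.85 open 0.0191
```

View pics/c5.png

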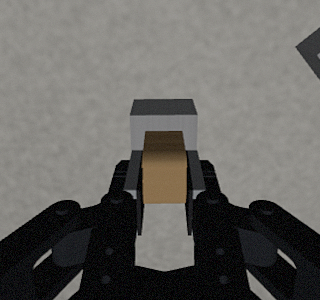

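Call:
{"fn": "step_arm", "kwargs": {"commands": [[0, [0, 0, -20], 0], [0, [0, 0, -60], 0], [0, [5, -50, -60], -2], [0, [10, -110, -60], -5.5], [0, [17, -170, -60], -5.5], [0, [17, -219, -60], -5.5], [0, [17, -219, -60], -5.5], [0, [17, -219, -60], -5.5], [0, [17, -219, -60], -5.5]]}}

```text
t: 11.98
tool_pos: [0.5436, 0.0658, 0.2707]
tool_rot: [3.126, -0.304, -0.001]
contact_force: [-1.0, 0.3, -1.5]
opening: 0.0191
grip_force: 42.3
```

```bash
python3 -c "
from h import *
p,r,o=tool();print(p,r.T@o['contact_force'],o['opening'],o['grip_force'],o['t'])
go(J(j0,.030,-.0815,.2475),j0[2])
"
```

```text
[0.54362329 0.06580549 0.27068148] [-1.01319847 -0.12595199  1.46599194] 0.019090873443386624 42.33304839581251 11.975
shift [ 0.6 -0.7 23.2] turn -0.08 q6 1.75 t 11.97 open 0.0191
```

Call:
{"fn": "step_arm", "kwargs": {"commands": [[0, [0.5, -0.7, 12], 0], [0, [0.5, -0.7, 22.5], 0], [0, [0.5, -0.7, 22.5], 0], [0, [2.5, -0.7, 22.5], 0], [0, [3.5, -0.7, 22.5], 0], [0, [4.5, -0.7, 22.5], 0], [0, [5.5, -0.7, 22.5], 0], [0, [5.5, -0.7, 22.5], 0], [0, [5.5, -0.7, 22.5], 0]]}}

```text
t: 13.1
tool_pos: [0.5482, 0.0668, 0.2479]
tool_rot: [-3.127, 0.302, 0.01]
contact_force: [-8.7, 1.3, 2.5]
opening: 0.0194
grip_force: 42.9
```

```bash
python3 -c "
from h import *
p,r,o=tool();print(Ji(j0,p),r.T@o['contact_force'],o['opening'],o['grip_force'],o['t'])
"
```

```text
[ 0.03371184 -0.08028585  0.24786726] [-8.77878676  0.37002827 -2.47372045] 0.019391199920076586 42.879927568137646 13.1
```

Call:
{"fn": "step_arm", "kwargs": {"commands": [[0, [-2.8, 0, 0], 0], [0, [-2.8, 0, 0], 0], [0, [-2.8, 0, 4], 0], [0, [-2.8, 0, 8], 0], [0, [-2.8, 0, 10], 0], [0, [-2.8, 0, 10], 0]]}}

```text
t: 13.85
tool_pos: [0.5466, 0.0667, 0.2379]
tool_rot: [3.126, -0.302, -0.001]
contact_force: [-4.9, -0.6, -1.1]
opening: 0.019
grip_force: 42.4
```

```bash
python3 -c "
from h import *
p,r,o=tool();print(Ji(j0,p),r.T@o['contact_force'],o['opening'],o['grip_force'],o['t'])
"
```

```text
[ 0.03214559 -0.08070639  0.23793549] [-4.65204308  1.54674009  1.12921449] 0.018991847707590995 42.43472032248974 13.85
```

Call:
{"fn": "step_arm", "kwargs": {"commands": [[0, [-0.7, 0, 0], 0], [0, [-0.7, 0, 4], 0], [0, [-0.7, 0, 8], 0], [0, [-0.7, 0, 12], 0], [0, [-0.7, 0, 13.5], 0], [0, [-0.7, 0, 13.5], 0]]}}

```text
t: 14.6
tool_pos: [0.5463, 0.0669, 0.2253]
tool_rot: [3.126, -0.302, 0.0]
contact_force: [-5.0, -3.6, 3.0]
opening: 0.0193
grip_force: 42.9
```

```bash
python3 -c "
from h import *
p,r,o=tool();print(Ji(j0,p),r.T@o['contact_force'],o['opening'],o['grip_force'],o['t'])
"
```

```text
[ 0.0317885  -0.08062523  0.22532507] [-4.20622656  4.4805722  -2.99254569] 0.019281418218057407 42.86142110824585 14.6
```

Call:
{"fn": "step_arm", "kwargs": {"commands": [[45, [0, 0, 0], 0], [45, [0, 0, 0], 0], [45, [0, 0, 0], 0], [45, [0, 0, -50], 0], [45, [0, 0, -100], 0], [45, [0, 0, -100], 0]]}}

```text
t: 15.35
tool_pos: [0.5478, 0.0672, 0.3308]
tool_rot: [-3.126, 0.302, -0.018]
contact_force: [-0.7, 0.3, -0.8]
opening: 0.0387
grip_force: 0.0
```

```bash
python3 -c "
from h import *
snap('top','t3');print(tool()[2]['contact_force'])
go([.4898,-.2546,.27],np.radians(-66))
a=cv2.imread('pics/t3.png');i=np.vstack([cv2.resize(a[165:270,355:455],(450,472)),]);k=cv2.resize(a[170:265,195:335],(340,230))
c=np.zeros((472,790,3),np.uint8);c[:,:450]=i;c[:230,450:]=k;cv2.imwrite('pics/c6.png',c)
"
```

```text
[ 0.19301448  0.28295809 -0.09827343]
shift [  5.2 326.8  57.3] turn 54.97 q6 1.75 t 15.4 open 0.0386
```

View pics/c6.png

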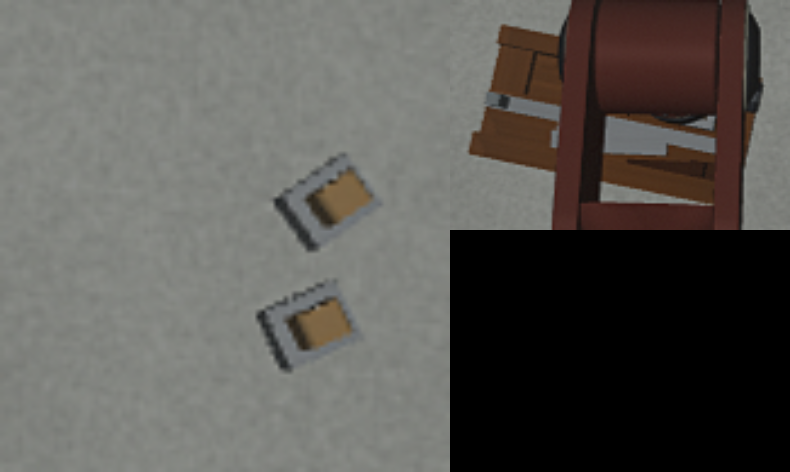

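Call:
{"fn": "step_arm", "kwargs": {"commands": [[48, [1, 60, 0], 10], [48, [2, 120, 0], 20], [48, [3, 180, 0], 30], [48, [4, 240, 20], 40], [48, [5, 300, 40], 50], [48, [5, 327, 55], 55], [48, [5, 327, 57], 55], [48, [5, 327, 57], 55], [48, [5, 327, 85], 55], [48, [5, 327, 116], 55], [48, [5, 327, 116], 55], [48, [5, 327, 116], 55]]}}

```text
t: 16.9
tool_pos: [0.4891, -0.2544, 0.2102]
tool_rot: [-2.636, 1.71, -0.003]
contact_force: [-0.8, -0.1, 0.8]
opening: 0.0407
grip_force: 0.0
```

Call:
{"fn": "step_arm", "kwargs": {"commands": [[48, [0, 0, 0], 0], [0, [0, 0, 0], 0], [0, [0, 0, 0], 0], [0, [0, 0, 0], 0], [0, [0, 0, 0], 0], [0, [0, 0, 0], 0]]}}

```text
t: 17.65
tool_pos: [0.4889, -0.2551, 0.21]
tool_rot: [-2.634, 1.712, -0.003]
contact_force: [0.2, 1.0, 5.7]
opening: 0.0192
grip_force: 44.2
```

```bash
python3 -c "
from h import *
p,r,o=tool();print(p,r.T@o['contact_force'],o['opening'],o['grip_force'],o['t'])
go(J(j0,.031,-.026,.27),j0[2])
"
```

```text
[ 0.48890071 -0.25511926  0.20998997] [-0.80135049 -0.54821854 -5.68845046] 0.019178738107438986 44.22188825905323 17.65
shift [-316.1 -213.9  -60.2] turn -55.0 q6 2.11 t 17.65 open 0.0192
```

Call:
{"fn": "step_arm", "kwargs": {"commands": [[0, [0, 0, -40], 0], [0, [0, 0, -95], 0], [0, [-50, -33, -95], -10], [0, [-100, -67, -95], -20], [0, [-150, -100, -95], -30], [0, [-200, -134, -95], -40], [0, [-250, -168, -95], -50], [0, [-300, -202, -95], -55], [0, [-316, -214, -95], -55], [0, [-316, -214, -95], -55], [0, [-316, -214, -95], -55], [0, [-316, -214, -95], -55]]}}

```text
t: 19.15
tool_pos: [0.5555, 0.1194, 0.3036]
tool_rot: [3.126, -0.305, -0.001]
contact_force: [0.1, 0.5, -1.3]
opening: 0.0196
grip_force: 43.2
```

```bash
python3 -c "
from h import *
p,r,o=tool();print(p,r.T@o['contact_force'],o['opening'],o['grip_force'],o['t'])
go(J(j0,.030,-.026,.245),j0[2])
"
```

```text
[0.55547164 0.11943412 0.30357271] [ 0.02744996 -0.50074148  1.33517001] 0.019588555908877186 43.19456532597542 19.15
shift [-0.7 -1.3 58.6] turn -0.13 q6 1.85 t 19.15 open 0.0196
```

Call:
{"fn": "step_arm", "kwargs": {"commands": [[0, [-1, -1.3, 30], 0], [0, [-1, -1.3, 50], 0], [0, [-1, -1.3, 58.5], 0], [0, [-1, -1.3, 58.5], 0], [0, [1, -1.3, 58.5], 0], [0, [3, -1.3, 58.5], 0], [0, [5, -1.3, 58.5], 0], [0, [5, -1.3, 58.5], 0], [0, [5, -1.3, 58.5], 0]]}}

```text
t: 20.27
tool_pos: [0.5597, 0.1216, 0.2453]
tool_rot: [-3.127, 0.302, 0.009]
contact_force: [-7.3, 1.4, 1.8]
opening: 0.0191
grip_force: 43.8
```

```bash
python3 -c "
from h import *
p,r,o=tool();print(Ji(j0,p),r.T@o['contact_force'],o['opening'],o['grip_force'],o['t'])
"
```

```text
[ 0.03449119 -0.02434877  0.24528253] [-7.40698772  0.05966766 -1.75600417] 0.019129394697721822 43.80180448293686 20.275
```

Call:
{"fn": "step_arm", "kwargs": {"commands": [[0, [-3, 1.5, 0], 0], [0, [-3, 1.5, 0], 0], [0, [-3, 1.5, 4], 0], [0, [-3, 1.5, 8], 0], [0, [-3, 1.5, 10.5], 0], [0, [-3, 1.5, 10.5], 0]]}}

```text
t: 21.02
tool_pos: [0.5575, 0.1202, 0.2344]
tool_rot: [3.127, -0.302, -0.001]
contact_force: [-0.2, 0.7, -2.0]
opening: 0.0198
grip_force: 43.2
```

```bash
python3 -c "
from h import *
p,r,o=tool();print(Ji(j0,p),r.T@o['contact_force'],o['opening'],o['grip_force'],o['t'])
"
```

```text
[ 0.0325719  -0.02616644  0.23444793] [-0.28244365 -0.66647641  1.99398739] 0.01979850310712133 43.16605903208256 21.025
```

Clean entry, with next to no force. Next I'll seat it, release, lift, and look for A.

Call:
{"fn": "step_arm", "kwargs": {"commands": [[0, [0, 0, 4], 0], [0, [0, 0, 8], 0], [0, [0, 0, 12], 0], [0, [0, 0, 13.5], 0], [0, [0, 0, 13.5], 0], [0, [0, 0, 13.5], 0]]}}

```text
t: 21.78
tool_pos: [0.5576, 0.1203, 0.222]
tool_rot: [-3.127, 0.302, -0.0]
contact_force: [-3.2, 0.2, 5.5]
opening: 0.0196
grip_force: 44.1
```

Call:
{"fn": "step_arm", "kwargs": {"commands": [[40, [0, 0, 0], 0], [40, [0, 0, 0], 0], [40, [0, 0, 0], 0], [40, [0, 0, -50], 0], [40, [0, 0, -105], 0], [40, [0, 0, -105], 0]]}}

```text
t: 22.52
tool_pos: [0.5593, 0.1204, 0.3328]
tool_rot: [-3.125, 0.302, -0.018]
contact_force: [-0.1, 0.2, -0.7]
opening: 0.034
grip_force: 0.0
```

```bash
python3 -c "
from h import *
print(tool()[2]['contact_force'])
snap('top','t4')
d=np.abs(np.load('pics/t4.npz')['im'].astype(int)-np.load('pics/t3.npz')['im'])[175:235,390:455].sum(2)
d2=d[:38]; print('A change',d2.mean(),(d2>90).sum())
go([.56,-.2655,.27],np.radians(-55.5))
"
```

```text
[-0.11598608  0.18411983 -0.71423364]
A change 3.6562753036437248 0
shift [ 75.1 378.5  59.4] turn 44.46 q6 1.85 t 22.57 open 0.0337
```

Call:
{"fn": "step_arm", "kwargs": {"commands": [[48, [12, 60, 0], 10], [48, [24, 120, 0], 20], [48, [36, 180, 0], 30], [48, [48, 240, 20], 40], [48, [60, 300, 40], 44.5], [48, [72, 360, 55], 44.5], [48, [75, 378.5, 59], 44.5], [48, [75, 378.5, 59], 44.5], [48, [75, 378.5, 85], 44.5], [48, [75, 378.5, 119], 44.5], [48, [75, 378.5, 119], 44.5], [48, [75, 378.5, 119], 44.5]]}}

```text
t: 24.08
tool_pos: [0.5592, -0.2647, 0.2085]
tool_rot: [-2.781, 1.462, -0.002]
contact_force: [0.8, -0.2, 0.5]
opening: 0.041
grip_force: 0.0
```

Call:
{"fn": "step_arm", "kwargs": {"commands": [[48, [0, 0, 0], 0], [0, [0, 0, 0], 0], [0, [0, 0, 0], 0], [0, [0, 0, 0], 0], [0, [0, 0, 0], 0], [0, [0, 0, 0], 0]]}}

```text
t: 24.82
tool_pos: [0.5592, -0.2658, 0.2087]
tool_rot: [-2.779, 1.464, -0.003]
contact_force: [0.5, 1.5, 5.2]
opening: 0.0195
grip_force: 44.1
```

```bash
python3 -c "
from h import *
p,r,o=tool();print(p,r.T@o['contact_force'],o['opening'],o['grip_force'],o['t'])
go(J(j0,.030,.030,.305),j0[2])
"
```

```text
[ 0.55920429 -0.26581829  0.20867128] [-0.93676161 -1.25403812 -5.21217933] 0.019521448599764575 44.098887518048286 24.825
shift [-360.3 -255.3  -96.6] turn -44.51 q6 1.98 t 24.82 open 0.0195
```

Call:
{"fn": "step_arm", "kwargs": {"commands": [[0, [0, 0, -40], 0], [0, [0, 0, -96], 0], [0, [-50, -35, -96], -10], [0, [-100, -71, -96], -20], [0, [-150, -106, -96], -30], [0, [-200, -142, -96], -40], [0, [-250, -177, -96], -44.5], [0, [-300, -212, -96], -44.5], [0, [-350, -248, -96], -44.5], [0, [-360, -255, -96], -44.5], [0, [-360, -255, -96], -44.5], [0, [-360, -255, -96], -44.5]]}}

```text
t: 26.32
tool_pos: [0.5652, 0.1742, 0.3028]
tool_rot: [3.126, -0.304, -0.001]
contact_force: [-0.3, 0.4, -1.2]
opening: 0.0196
grip_force: 43.1
```

```bash
python3 -c "
from h import *
p,r,o=tool();print(p,r.T@o['contact_force'],o['opening'],o['grip_force'],o['t'])
go(J(j0,.030,.030,.2437),j0[2])
"
```

```text
[0.56518067 0.17418465 0.3028156 ] [-0.40802017 -0.28904896  1.21361704] 0.019640544886988354 43.061824813485146 26.325
shift [ 0.2 -1.7 59.1] turn -0.09 q6 1.94 t 26.32 open 0.0196
```

Call:
{"fn": "step_arm", "kwargs": {"commands": [[0, [-0.5, -1.7, 30], 0], [0, [-0.5, -1.7, 50], 0], [0, [-0.5, -1.7, 59], 0], [0, [-0.5, -1.7, 59], 0], [0, [1.5, -1.7, 59], 0], [0, [3.5, -1.7, 59], 0], [0, [5.5, -1.7, 59], 0], [0, [5.5, -1.7, 59], 0], [0, [5.5, -1.7, 59], 0]]}}

```text
t: 27.45
tool_pos: [0.5696, 0.1767, 0.2444]
tool_rot: [-3.127, 0.302, 0.011]
contact_force: [-9.3, 2.5, 3.3]
opening: 0.0193
grip_force: 43.8
```

```bash
python3 -c "
from h import *
p,r,o=tool();print(Ji(j0,p),r.T@o['contact_force'],o['opening'],o['grip_force'],o['t'])
"
```

```text
[0.03363871 0.03164987 0.24443067] [-9.64951193 -0.71020608 -3.20406656] 0.019297060797916554 43.80752272903919 27.45
```

Call:
{"fn": "step_arm", "kwargs": {"commands": [[0, [-3.5, 1.5, 0], 0], [0, [-3.5, 1.5, 0], 0], [0, [-3.5, 1.5, 4], 0], [0, [-3.5, 1.5, 8], 0], [0, [-3.5, 1.5, 10.5], 0], [0, [-3.5, 1.5, 10.5], 0]]}}

```text
t: 28.2
tool_pos: [0.5672, 0.1752, 0.2335]
tool_rot: [3.127, -0.302, -0.0]
contact_force: [-0.5, -0.5, -1.9]
opening: 0.0192
grip_force: 43.1
```

```bash
python3 -c "
from h import *
p,r,o=tool();print(Ji(j0,p),r.T@o['contact_force'],o['opening'],o['grip_force'],o['t'])
"
```

```text
[0.03163802 0.02970894 0.23347418] [-0.39817778  0.59897404  1.9429024 ] 0.019174541083388712 43.06013882160187 28.2
```

Call:
{"fn": "step_arm", "kwargs": {"commands": [[0, [0, 0, 4], 0], [0, [0, 0, 8], 0], [0, [0, 0, 12], 0], [0, [0, 0, 13.5], 0], [0, [0, 0, 13.5], 0], [0, [0, 0, 13.5], 0]]}}

```text
t: 28.95
tool_pos: [0.5673, 0.1753, 0.2207]
tool_rot: [-3.127, 0.302, -0.001]
contact_force: [-1.5, 0.0, 2.5]
opening: 0.0193
grip_force: 43.5
```

Call:
{"fn": "step_arm", "kwargs": {"commands": [[40, [0, 0, 0], 0], [40, [0, 0, 0], 0], [40, [0, 0, 0], 0], [40, [0, 0, -50], 0], [40, [-30, 0, -105], 0], [40, [-60, 0, -105], 0], [40, [-60, 0, -105], 0], [40, [-60, 0, -105], 0]]}}

```text
t: 29.95
tool_pos: [0.5084, 0.1867, 0.3249]
tool_rot: [3.127, -0.302, -0.0]
contact_force: [1.1, 0.4, 0.1]
opening: 0.0341
grip_force: 0.0
```

```bash
python3 -c "
from h import *
print(tool()[2]['contact_force'])
snap('wrist','w5')
i=cv2.imread('pics/w5.png')
cv2.imwrite('pics/c7.png',cv2.convertScaleAbs(cv2.resize(i[40:340,110:510],(800,600),interpolation=cv2.INTER_CUBIC),alpha=1.6))
go(J(j0,-.033,-.0935,.239),j0[2])
"
```

```text
[1.0741311  0.44318577 0.08687584]
shift [ -4.8 123.2  85.8] turn -0.02 q6 1.98 t 30.0 open 0.0344
```

View pics/c7.png

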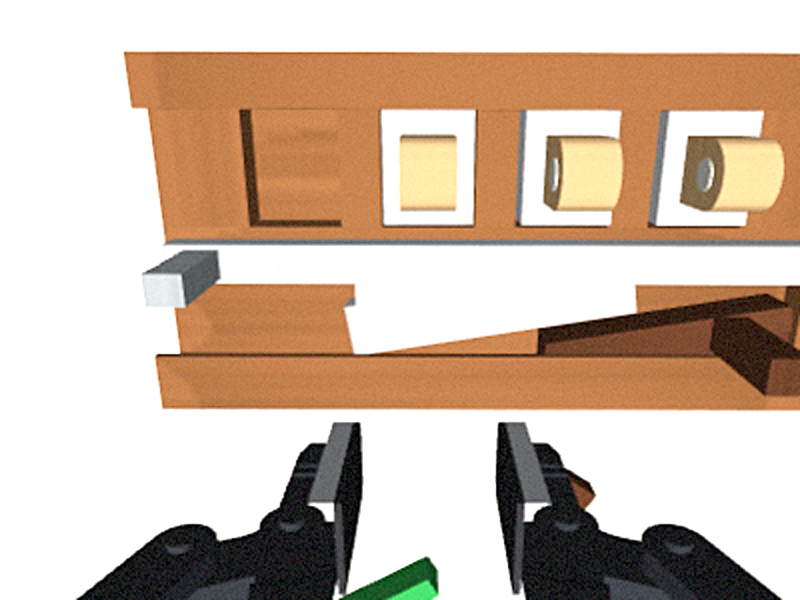

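Call:
{"fn": "step_arm", "kwargs": {"commands": [[40, [-5, 60, 0], 0], [40, [-5, 123, 0], 0], [40, [-5, 123, 0], 0], [40, [-5, 123, 45], 0], [40, [-5, 123, 84], 0], [40, [-5, 123, 84], 0], [40, [-5, 123, 84], 0], [0, [-5, 123, 84], 0], [0, [-5, 123, 84], 0], [0, [-5, 123, 84], 0], [0, [-5, 123, 84], 0], [0, [-5, 123, 84], 0]], "squeeze": 50}}

```text
t: 31.5
tool_pos: [0.481, 0.0671, 0.2437]
tool_rot: [-3.126, 0.302, -0.007]
contact_force: [0.2, 0.5, 6.3]
opening: 0.0128
grip_force: 49.8
```

Call:
{"fn": "step_arm", "kwargs": {"commands": [[0, [0, -10, 0], 0], [0, [0, -20, 0], 0], [0, [0, -30, 0], 0], [0, [0, -40, 0], 0], [0, [0, -50, 0], 0], [0, [0, -60, 0], 0], [0, [0, -65, 0], 0], [0, [0, -65, 0], 0]]}}

```text
t: 32.5
tool_pos: [0.4934, 0.1308, 0.2437]
tool_rot: [3.127, -0.302, 0.007]
contact_force: [0.6, -2.0, 7.3]
opening: 0.0132
grip_force: 49.8
```

```bash
python3 -c "
from h import *
p,r,o=tool();print(Ji(j0,p),r.T@o['contact_force'],o['opening'],o['grip_force'],o['t'])
"
```

```text
[-0.03232734 -0.02800954  0.24368474] [ 0.96858862  1.82415533 -7.34391216] 0.013174340897872701 49.840999245643616 32.5
```

Call:
{"fn": "step_arm", "kwargs": {"commands": [[0, [0, -3, -1], 0], [0, [0, -6, -1], 0], [0, [0, -9, -1], 0], [0, [0, -11, -1], 0], [0, [0, -11, -1], 0], [0, [0, -11, -1], 0]]}}

```text
t: 33.25
tool_pos: [0.4954, 0.1412, 0.2437]
tool_rot: [3.126, -0.302, 0.007]
contact_force: [2.6, -5.8, 5.3]
opening: 0.0131
grip_force: 49.5
```

```bash
python3 -c "
from h import *
p,r,o=tool();print(Ji(j0,p),r.T@o['contact_force'],o['opening'],o['grip_force'],o['t'])
"
```

```text
[-0.03240642 -0.0173782   0.24373939] [ 3.68855607  5.19259684 -5.28437121] 0.013083322105957206 49.46771264076233 33.25
```

Call:
{"fn": "step_arm", "kwargs": {"commands": [[0, [0, -1, 0], 0], [0, [0, -2, 0], 0], [0, [0, -3, 0], 0], [0, [0, -4, 0], 0], [0, [0, -4, 0], 0], [0, [0, -4, 0], 0]]}}

```text
t: 34.0
tool_pos: [0.4961, 0.1449, 0.2438]
tool_rot: [3.125, -0.302, 0.006]
contact_force: [3.2, -5.4, 4.1]
opening: 0.0129
grip_force: 49.6
```

```bash
python3 -c "
from h import *
p,r,o=tool();print(Ji(j0,p),r.T@o['contact_force'],o['opening'],o['grip_force'],o['t'])
"
```

```text
[-0.03234879 -0.01364468  0.24378876] [ 4.1914012   4.72057908 -4.08141644] 0.012943083658355734 49.5658940076828 34.0
```

Not jammed yet, so I'll push further in small steps.

Call:
{"fn": "step_arm", "kwargs": {"commands": [[0, [0, -1, 0], 0], [0, [0, -2, 0], 0], [0, [0, -2, 0], 0], [0, [0, -3, 0], 0], [0, [0, -3, 0], 0]]}}

```text
t: 34.62
tool_pos: [0.4967, 0.147, 0.2439]
tool_rot: [3.122, -0.301, 0.005]
contact_force: [1.3, -12.0, 6.4]
opening: 0.013
grip_force: 50.0
```

```bash
python3 -c "
from h import *
p,r,o=tool();print(Ji(j0,p),r.T@o['contact_force'],o['opening'],o['grip_force'],o['t'])
"
```

```text
[-0.03223011 -0.01147371  0.24386281] [ 3.59547147 11.51420723 -6.31668908] 0.013040524304796793 49.96224582195282 34.625
```

Force is now rising (11.5 N at −11.5 mm). A little more to reach about 17 N.

Call:
{"fn": "step_arm", "kwargs": {"commands": [[0, [0, -0.6, 0], 0], [0, [0, -1.2, 0], 0], [0, [0, -1.2, 0], 0], [0, [0, -1.2, 0], 0]]}}

```text
t: 35.12
tool_pos: [0.4968, 0.1475, 0.2439]
tool_rot: [3.119, -0.301, 0.004]
contact_force: [-1.0, -16.0, 9.0]
opening: 0.0131
grip_force: 50.2
```

```bash
python3 -c "
from h import *
p,r,o=tool();print(Ji(j0,p),r.T@o['contact_force'],o['opening'],o['grip_force'],o['t'])
"
```

```text
[-0.03216464 -0.01092781  0.24392051] [ 2.14705821 15.95467536 -8.87502838] 0.013060015082963696 50.220866203308105 35.125
```

Call:
{"fn": "step_arm", "kwargs": {"commands": [[0, [0, -0.5, 0], 0], [0, [0, -0.5, 0], 0], [40, [0, -0.5, 0], 0], [40, [0, 0, 0], 0], [40, [0, 0, 0], 0], [40, [0, 0, -50], 0], [40, [0, 0, -100], 0], [40, [0, 0, -100], 0], [40, [0, 0, -100], 0]]}}

```text
t: 36.25
tool_pos: [0.4956, 0.1499, 0.3418]
tool_rot: [-3.127, 0.302, 0.001]
contact_force: [-0.0, -0.3, -0.2]
opening: 0.0343
grip_force: 0.0
```

```bash
python3 -c "
from h import *
print(tool()[2]['contact_force'],tool()[2]['t'])
snap('wrist','w6')
i=cv2.imread('pics/w6.png')
cv2.imwrite('pics/c8.png',cv2.convertScaleAbs(cv2.resize(i[40:340,110:510],(800,600),interpolation=cv2.INTER_CUBIC),alpha=1.6))
"
```

```text
[-0.01741717 -0.31336891 -0.21025789] 36.25
```

View pics/c8.png

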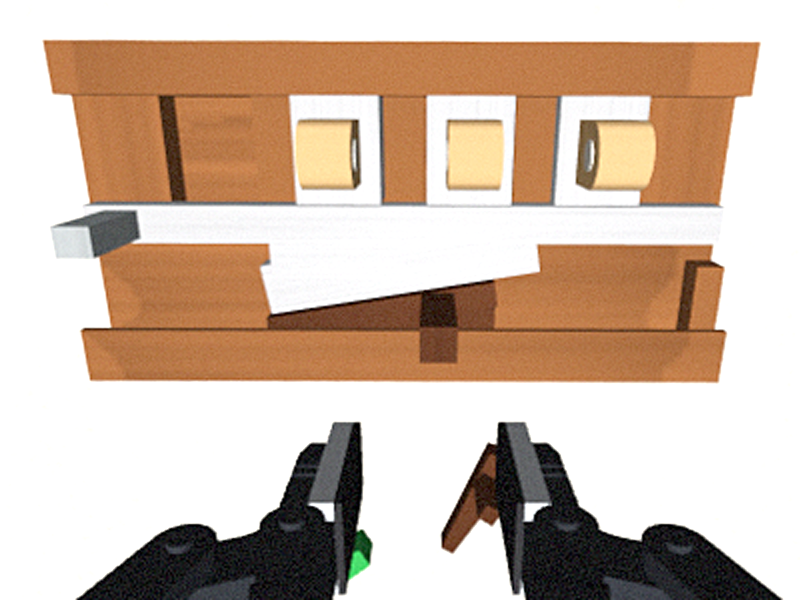

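```bash
python3 - <<'E'
from h import *
n='w6';C=lambda u,v:((u+.5)/2+109.5,(v+.5)/2+39.5)
for nm,u,v,z in(('tab',438,362,.096),('rail+',90,381,.055),('rail-',718,381,.055),('post',75,257,.084),('barfront',300,206,.044),('fence',300,96,.044)): print(nm,Ji(j0,pt(n,*C(u,v),z)).round(4))
E
```

```text
tab [-0.0379 -0.0112  0.096 ]
rail+ [-0.0639  0.1426  0.055 ]
rail- [-0.0636 -0.1363  0.055 ]
post [-0.0012  0.1224  0.084 ]
barfront [0.0118 0.0465 0.044 ]
fence [0.0554 0.0437 0.044 ]
```

```bash
python3 -c "
from h import *
print(finish_job())"
```

```text
the job is handed in; nothing more can be done
None
```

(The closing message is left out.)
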